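# Index the bottle carousel on by one place

### The arm

A 7-joint arm with a two-finger parallel gripper is mounted at the origin on a cart in front of the work surface, level with it; the furniture and walls round the work are solid. World frame = base frame: x ahead of the robot, y to its left, z up, the work surface at z = 0. Lengths are in m, angles in degrees, forces in N, time in s.
With the tool pointing down it reaches from about 0.35 to 0.775 m from the base axis. Payload 3.1 kg.
Tool frame: the origin (TCP) lies at the very end of the fingers, on their centre line; the grasp point (between the pads) lies 19 mm behind it (manip.grasp_offset is the distance from the TCP to the grasp point, in m); z points along the fingers, y is the direction in which the jaws open and shut (so a half turn about z gives the same grasp; the last joint's range is limited). The gripper opens to 85 mm and grips with 20 to 120 N. Pads are 22 mm wide; open, the fingers measure 114 mm over their backs; the gripper's body (76 mm by 85 mm) begins 54 mm behind the grasp point. The pads swing forward as they close: fully open they stand 13 mm farther back than shut.
Start: joints at [67.168, 17.813, 0.802, 86.603, -0.252, 75.585, -1.558], TCP at [0.192, -0.515, 0.231] pointing down, gripper open.
Joint ranges: [-154.91, 154.91], [-16.99, 109.72], [-72.82, 74.43], [7.12, 147.25], [-82.49, 262.49], [11.32, 116.49], [-174.64, 174.64]. Speed limits (degrees/s): [159.86, 159.86, 180, 180, 180, 180, 180].

### API

Orientations are given as [roll, pitch, yaw] about the fixed x, y, z axes, in that order (R = Rz(yaw) Ry(pitch) Rx(roll)).
In Python, from bench import manip gives the robot as it stands.
- The arm moves only by the tool arm_command, never from a script. Its argument "increments" is a list of rows, each a list of 3 entries, a list of its own where there are three numbers: the shift along the tool's x, y, z in units of 30 mm (1.0 is 30 mm), then the turn, a rotation vector about the tool's x, y, z in degrees, then the opening in per cent of the stroke, from 0 (shut) to 100 (fully open). In form: [[[x, y, z], [rx, ry, rz], jaw], ...]. A call has 1 to 10 rows; each row is the pose to reach, as a shift and turn from the pose commanded when the call began, along the tool's axes at that moment; what a row does not reach only later rows make up. A row lasts 1/10 s, in which the tool goes at most 50 mm and 8.59 degrees, less where a joint would pass 70% of its speed; a pose out of reach is approached as far as the arm can. A call with a gripper value outside its range is refused whole. The fingers move at their own pace and stop on an object; "squeeze" is the grip in N (left out, the last holds). Time passes only in rows, so rows that repeat a pose let the fingers close. It gives the time, the measured TCP pose, the force and the opening at its end, in the units of the state.
- manip.get_state(): the state, without advancing time (a new reading comes with each control period).
- manip.read_camera(name): name is "side" or "top" or "wrist"; returns (picture, depth): 420x560x3 uint8, red, green, blue; 420x560 float32, m along the optical axis (not along the pixel's ray), 0 where there is no reading.
- manip.camera_info(name): a dict with "fx", "fy", "cx", "cy" (pixels), "rvec" (rotation vector, rad) and "tvec" (3), from world to camera coordinates, as OpenCV has them; the wrist camera has in their place "tool_from_camera" (4x4, takes a point from camera to tool coordinates, whose origin is the TCP and whose axes are the flange's). Camera axes: x right, y down, z forward; pixel columns grow to the right and rows downward; lengths in m; the calibration is good to about 2 mm. The wrist camera is an equidistant fisheye: a pixel r from the principal point sees the ray r / f radians off the axis. A picture is of the moment at which its call begins: read the wrist's pose just before it. camera_info takes no time and is no camera call.
- manip.finish_job(): hands the job in, once; it reports no verdict.
Trained networks look in the newest picture that a camera, given by its name, has taken for a name from the list of things; names that differ only in an ending like _2 or _b are one class to them, and where a whole thing is asked for, a point or a joint stands for the part that bears it (a point fixed in the world has none). Each returns a list of dicts, best first, with "confidence" (0 to 1); they miss things now and then, are a little off and sometimes report something else, mostly with a low value. They report only what shows in the picture. A call takes as long as a camera call. They do not tell look-alikes from the thing itself.
- manip.recognise(camera, query): "point" ([x, y, z] in m, in world coordinates, good to about 4 mm: the middle of the surface that is visible of it).
- manip.silhouettes(camera, query): "pixels" (420x560 bool, what is visible of it).
- manip.pinpoint(camera, query): "point" ([x, y, z] in m, in world coordinates, good to about 4 mm: a listed point, or the origin of a listed thing).
The state is a dict: "time": time; "q": joint angles; "joint_velocities": joint speeds; "effort": joint torques, N m; "ee_pos": TCP position; "tool_rot": TCP orientation; "wrist_force": force on the tool from outside, world axes, zero at the start; "torque": the same for the moment, N m; "gripper_width": finger opening in m.
Only numpy, scipy, OpenCV 4.12 (cv2) and the standard library are available. Lean on these libraries where they do the work, as an engineer would, in place of code of your own. Each camera call takes 0.05 s, during which the arm holds its last target.

### The job

Move the bottle carousel on by exactly one place, clockwise seen from above: put your closed fingertips in the black finger cup, press the spring plunger down to free the table, push the cup round to the next notch, then let the plunger spring up so that it locks there. Only press and push: pick nothing up, keep the bottles standing in their seats, do not turn the table back or run past the next notch, and leave the dish, jar and small box where they are.

Things in the scene. Friction and masses are not known exactly. Their poses are not given: they have to be found in the camera images.
- carousel: bottle carousel, 250 mm across over its cup, 70 high, fixed to the worktop. Origin: centre of the foot's underside, on the table's vertical axis; z up. Grey foot (radius 74); above it a fixed dark steel index plate (radius 92, z 24 to 32) with six notches 16 mm wide in its rim, 60 degrees apart. The plunger starts in the notch at the carousel's own -x direction (180 degrees, counted anticlockwise from its +x)
- next_notch (a point): the next notch clockwise, a fixed point on top of the index plate (32 mm high), 92 mm from the axis, at 120 degrees of the carousel's own axes: where the plunger's pin must lock at the end, the cup then standing over it and 10 mm further out
- turntable (a joint): turning angle of the table (rad): 0 at the start, grows CLOCKWISE seen from above; the next notch is at 1.047 (60 degrees). With the plunger up the table has only 0.025 rad of play either way; with the plunger down it turns against slight friction (0.05 N m) and stays where it is left
- plunger (a joint): how far the plunger is pressed down (m): 0 up, 0.0135 bottom stop; spring 2.4 N at the top, 5.1 N at the bottom. A 12 mm round cross pin at its foot sits in a notch when up and locks the table; from 0.010 down it is below the plate and the table is free. Let go between notches it stays down under the plate; let go within about 4 degrees of a notch it rises and centres itself
- cup_floor (a point): centre of the inner floor of the black finger cup on top of the plunger: floor about 32 mm wide, wall 8 mm high, flaring to 44 mm at the mouth (50 mm outside), so that closed fingertips fit in it. Floor 62 mm above the worktop when up; it goes down with the plunger and round with the table, 102 mm from the axis
- table_axis (a point): centre of the top face of the white turning table (radius 68, 42 mm above the worktop), which has six low wire seat rings 48 mm from the axis; one aluminium arm (26 mm wide, top 43 mm high) reaches out from it over the notched rim and carries the plunger. Turns with the table
- bottle_0: small dark dropper bottle with black cap, 24 mm wide, 58 mm high, origin at the centre of its underside; stands loose in the carousel's seat at 0 degrees of the carousel's own axes, 48 mm from the axis, its top 100 mm above the worktop, and rides round with the table
- bottle_1: small dark dropper bottle with black cap, 24 mm wide, 58 mm high, origin at the centre of its underside; stands loose in the carousel's seat at 60 degrees of the carousel's own axes, 48 mm from the axis, its top 100 mm above the worktop, and rides round with the table
- bottle_2: small dark dropper bottle with black cap, 24 mm wide, 58 mm high, origin at the centre of its underside; stands loose in the carousel's seat at 240 degrees of the carousel's own axes, 48 mm from the axis, its top 100 mm above the worktop, and rides round with the table
- dish: bystander: covered petri dish, 90 mm wide, 16 high, flat on the worktop; origin at the centre of its underside
- jar: bystander: white jar with a yellow cap, 60 mm wide, 62 high; origin at the centre of its underside
- small_box: bystander: small square box with a blue lid, 32 x 32 x 22 mm; origin at the centre of its underside
Not all that is in view belongs to the job. What is shaped like the bottle_0 but green or orange is not meant.

How it is judged:
By the outcome, as a careful person would: the job done as asked, in the order asked, and still so for the second after the job is handed in, with the robot touching nothing.
It also fails if it takes over 42 s, if anything falls off the work surface, if the arm or the gripper's body presses on something with over 40 N, if the wrist force passes 120 N, or if a joint passes its speed limit or range.

## Working session

There is one attempt and no reset: what is moved stays moved. The work goes in short steps, Python scripts to look and compute and a tool call to move; the robot and the scene stay as the last step left them, time stands still between calls to the robot, and variables do not carry over. Pictures are saved under pics/ and viewed, and the job is handed in when it is done.

Besides the shell and the picture viewer there is one more tool, called after "Emit:" as a command line: name --argument value ..., lists and objects as JSON in quotes. arm_command: Moves the arm, as the interface text tells. Its arguments: {"type":"object","properties":{"increments":{"type":"array"},"squeeze":{"type":"number"}},"required":["increments"]}

```bash
mkdir -p pics; ls
python3 - <<'E'
from bench import manip
import cv2
s=manip.get_state(); print(s['time'],s['ee_pos'],s['tool_rot'],s['gripper_width'],s['wrist_force'])
for c in ['top','side']:
    p,d=manip.read_camera(c); cv2.imwrite(f'pics/{c}0.png',p[:,:,::-1])
    for q in ['cup_floor','table_axis','carousel','next_notch']:
        for r in manip.pinpoint(c,q)[:2]: print(c,q,r['point'],r['confidence'])
E
```

```text
pics
0.0 [ 0.19182738 -0.51465119  0.23019238] [-1.79859956e+02  6.77422620e-03  2.04459798e+01] 0.08525862211019848 [-0.85726589  0.15569486  0.50433952]
top cup_floor [0.4603, -0.3683, 0.0654] 0.62
top table_axis [0.558, -0.3937, 0.0422] 0.57
top carousel [0.5591, -0.394, 0.0019] 0.83
top next_notch [0.5303, -0.3073, 0.0309] 0.92
side cup_floor [0.4609, -0.3734, 0.0596] 0.95
side table_axis [0.561, -0.3975, 0.0414] 0.71
side carousel [0.5594, -0.3947, -0.0024] 0.72
side next_notch [0.5299, -0.3067, 0.0337] 0.58
```

View pics/top0.png

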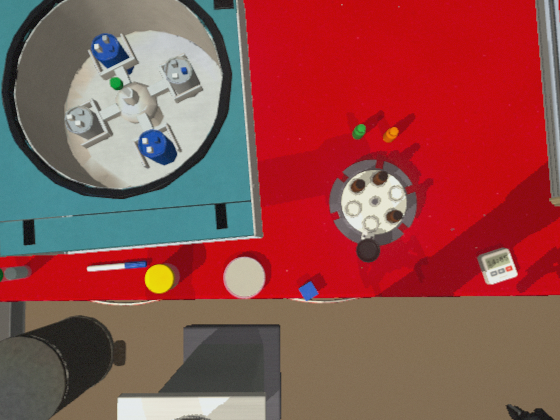

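View pics/side0.png

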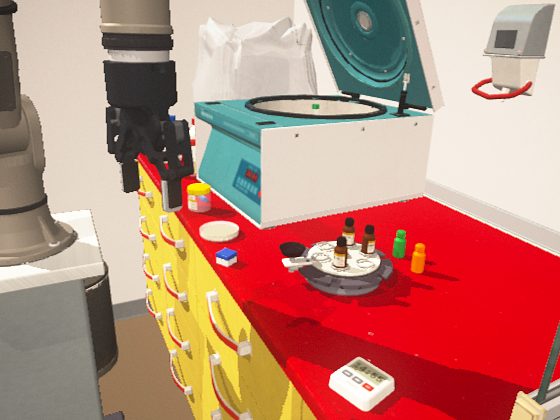

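The top view shows the carousel axis at about (375,201), the black cup at (368,249), and the next notch on the left (+y) side. The three dark bottles sit in their seats. The green and orange look-alikes at (359,131) and (391,133) stand apart and aren't part of the job. The side view agrees. I'll hover above the cup with the fingers shut and yaw near 0, then refine the position.

Emit:
arm_command --increments '[[[1.0,-0.13,0.2],[0,0,2],0],[[2.0,-0.27,0.4],[0,0,4],0],[[3.0,-0.4,0.6],[0,0,6],0],[[4.0,-0.54,0.8],[0,0,8],0],[[5.0,-0.67,1.0],[0,0,10],0],[[6.0,-0.81,1.2],[0,0,12.5],0],[[7.0,-0.94,1.4],[0,0,14.5],0],[[8.0,-1.08,1.6],[0,0,16.5],0],[[9.0,-1.2,1.8],[0,0,18.5],0],[[10.0,-1.35,2.0],[0,0,20.45],0]]' --squeeze 20

```text
time: 1.5
ee_pos: [0.4602, -0.3722, 0.1712]
tool_rot: [180.0, -0.0, -0.1]
wrist_force: [0.0, -1.0, -0.5]
gripper_width: 0.0
```

Emit:
arm_command --increments '[[[0,0,0],[0,0,0],0],[[0,0,0],[0,0,0],0],[[0,0,0],[0,0,0],0]]'

```text
time: 1.8
ee_pos: [0.4579, -0.374, 0.1715]
tool_rot: [179.9, 0.1, -0.1]
wrist_force: [-0.1, 0.1, -0.6]
gripper_width: 0.0002
```

Run:
```python
from bench import manip
import cv2,numpy as np
s=manip.get_state(); print(s['time'],s['ee_pos'],s['tool_rot'],s['gripper_width'],s['wrist_force'])
for c in ['wrist','top','side']:
    p,d=manip.read_camera(c); cv2.imwrite(f'pics/{c}1.png',p[:,:,::-1]); np.save(f'pics/{c}1d.npy',d)
    for q in ['cup_floor','table_axis','carousel','next_notch']:
        for r in manip.pinpoint(c,q)[:1]: print(c,q,r['point'],r['confidence'])
print(manip.camera_info('wrist'))
```

```text
1.8 [ 0.45786397 -0.37399601  0.1714588 ] [ 1.79927840e+02  5.21797881e-02 -1.07057439e-01] 0.00020821151223090396 [-0.11101661  0.14311727 -0.64975382]
wrist cup_floor [0.4578, -0.3776, 0.0647] 0.96
wrist table_axis [0.5609, -0.3972, 0.0402] 0.56
wrist carousel [0.558, -0.3956, 0.0049] 0.79
wrist next_notch [0.5247, -0.3118, 0.032] 0.69
top cup_floor [0.4606, -0.3681, 0.0638] 0.43
top table_axis [0.5576, -0.3944, 0.0405] 0.81
top carousel [0.5622, -0.3956, 0.0016] 0.56
top next_notch [0.5292, -0.3046, 0.0321] 0.66
side table_axis [0.5589, -0.3976, 0.0417] 0.94
side next_notch [0.5302, -0.3065, 0.0339] 0.8
{'fx': 325.19226210127806, 'fy': 325.19226210127806, 'cx': 285.6263485719737, 'cy': 213.66048630061906, 'tool_from_camera': array([[-6.24602914e-04, -9.65232478e-01, -2.61392183e-01,
         6.61973298e-02],
       [ 9.99999080e-01, -9.17616162e-04,  9.98922689e-04,
        -1.18229567e-04],
       [-1.20405031e-03, -2.61391318e-01,  9.65232163e-01,
        -1.41783956e-01],
       [ 0.00000000e+00,  0.00000000e+00,  0.00000000e+00,
         1.00000000e+00]])}
```

View pics/wrist1.png

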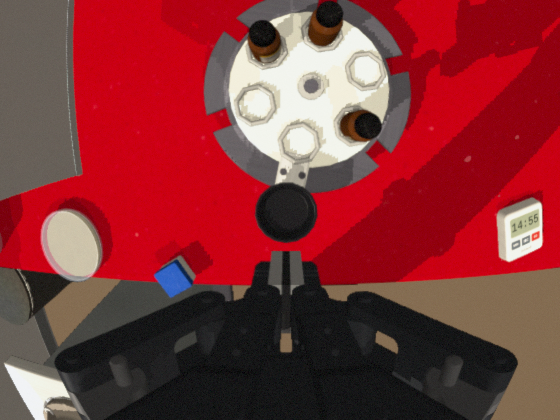

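Run:
```python
import cv2
p=cv2.imread('pics/top0.png'); cv2.imwrite('pics/topcrop.png',cv2.resize(p[145:275,310:440],None,fx=4.5,fy=4.5,interpolation=cv2.INTER_CUBIC))
```

```text
(no output)
```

View pics/topcrop.png

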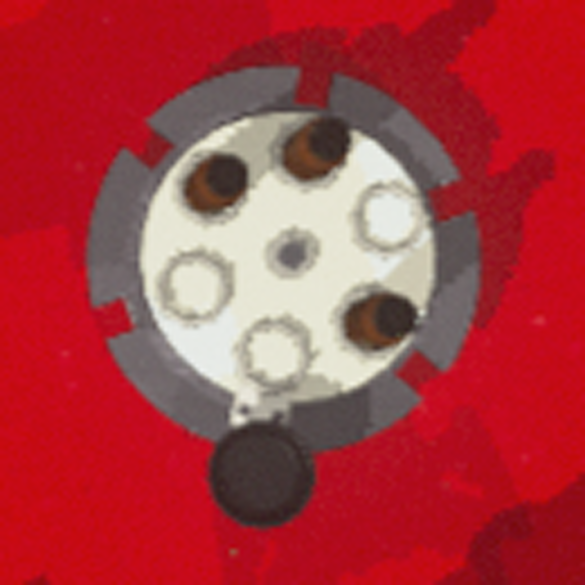

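```bash
cat > h.py <<'E'
from bench import manip
import numpy as np,cv2
from scipy.spatial.transform import Rotation as R
def ray(c,u,v,s=None):
    i=manip.camera_info(c)
    x=(u-i['cx'])/i['fx'];y=(v-i['cy'])/i['fy']
    if c=='wrist':
        r=np.hypot(x,y); k=np.sin(r)/r if r>1e-9 else 1
        d=np.array([x*k,y*k,np.cos(r)]); T=i['tool_from_camera']
        Rw=R.from_euler('xyz',s['tool_rot'],degrees=True).as_matrix()
        return Rw@T[:3,3]+s['ee_pos'],Rw@T[:3,:3]@d
    Rc=R.from_rotvec(np.ravel(i['rvec'])).as_matrix()
    return -Rc.T@np.ravel(i['tvec']),Rc.T@np.array([x,y,1])
def at(c,u,v,z,s=None):
    o,d=ray(c,u,v,s); return o+d*(z-o[2])/d[2]
E
python3 - <<'E'
from h import *
s=manip.get_state()
pc=lambda n:cv2.imread(f'pics/{n}.png')
def cup(n,cx,cy,w):
    p=pc(n); m=((p.max(2)<75)).astype(np.uint8); 
    y,x=np.mgrid[:420,:560]; m[np.hypot(x-cx,y-cy)>w]=0
    k,l,st,ce=cv2.connectedComponentsWithStats(m); 
    i=1+np.argmax(st[1:,4]); c=max(cv2.findContours((l==i).astype(np.uint8),0,1)[0],key=len); print(n,st[i],cv2.fitEllipse(c)); return cv2.fitEllipse(cv2.convexHull(c))[0]
def disk(n,cx,cy,w):
    p=pc(n).astype(int); m=((p[:,:,1]>120)).astype(np.uint8)
    y,x=np.mgrid[:420,:560]; m[np.hypot(x-cx,y-cy)>w]=0
    k,l,st,ce=cv2.connectedComponentsWithStats(m); i=1+np.argmax(st[1:,4])
    c=cv2.convexHull(max(cv2.findContours((l==i).astype(np.uint8),0,1)[0],key=len));e=cv2.fitEllipse(c); print(n,st[i],e); return e[0]
a=cup('top0',368,249,16);print('cup top',at('top',*a,0.070))
a=cup('wrist1',286,212,40);print('cup wrist',at('wrist',*a,0.070,s))
print('disk',at('top',*disk('top0',375,201,36),0.042)); print(at('wrist',312,85,.043,s), 'hub top',at('top',310+292/4.5,145+252/4.5,.043))
# notches from top crop
n=[(117,320),(153,152),(316,88),(444,204),(415,368)]
P=np.array([at('top',310+u/4.5-.4,145+v/4.5-.4,.032)[:2] for u,v in n]);print(P)
def f(q):
    t=np.radians(q[2]+60*np.arange(2,-3,-1)); return ((q[:2]+q[3]*np.c_[np.cos(t),np.sin(t)])-P).ravel()
from scipy.optimize import least_squares
r=least_squares(f,[.56,-.394,-12,.088]);print(r.x,r.fun*1000)
E
```

```text
top0 [357 238  23  24 413] ((367.78521728515625, 249.9570770263672), (21.77567481994629, 22.482011795043945), 15.529023170471191)
cup top [ 0.45858282 -0.37437504  0.07      ]
wrist1 [ 256  183   62   59 2859] ((286.61614990234375, 211.42694091796875), (57.868408203125, 62.84283447265625), 62.75350570678711)
cup wrist [ 0.46213221 -0.37468927  0.07      ]
top0 [ 341  170   66   67 2895] ((373.1188659667969, 202.56622314453125), (65.95581817626953, 66.47602844238281), 33.72842788696289)
disk [ 0.55630001 -0.39300282  0.042     ]
[ 0.56116246 -0.39439054  0.043     ] hub top [ 0.55943674 -0.39657903  0.043     ]
[[ 0.53056871 -0.31527149]
 [ 0.60971817 -0.33403715]
 [ 0.63880512 -0.411473  ]
 [ 0.58274268 -0.46965476]
 [ 0.50594548 -0.45360153]]
[  0.5577032   -0.39360923 -11.40648961   0.08086128] [ 1.35171088 -1.69703996  1.46642154  1.07680805 -1.83774979  1.87197436
  0.74329893 -0.59515929 -1.72368155 -0.65658316]
```

Emit:
arm_command --increments '[[[0.08,0,0.7],[0,0,0],0],[[0.08,0,1.4],[0,0,0],0],[[0.08,0,2.1],[0,0,0],0],[[0.08,0,2.7],[0,0,0],0],[[0.08,0,3.0],[0,0,0],0],[[0.08,0,3.0],[0,0,0],0],[[0.08,0,3.0],[0,0,0],0],[[0.08,0,3.0],[0,0,0],0]]'

```text
time: 3.35
ee_pos: [0.4624, -0.3733, 0.0826]
tool_rot: [179.9, -0.1, -0.0]
wrist_force: [0.6, -0.2, 0.3]
gripper_width: -0.0001
```

Run:
```python
from h import *
for k in range(3):
    s=manip.get_state(); print(s['time'],s['ee_pos'],s['tool_rot'],s['wrist_force'])
    c=['wrist','top','side'][k]; p,d=manip.read_camera(c)
    if c=='top':p=cv2.resize(p[145:275,310:440],None,fx=4.5,fy=4.5,interpolation=2)
    if c=='side':p=cv2.resize(p[180:310,220:420],None,fx=4,fy=4,interpolation=2)
    cv2.imwrite(f'pics/{c}2.png',p[:,:,::-1])
```

```text
3.35 [ 0.46235965 -0.3732765   0.08262911] [ 1.79906463e+02 -1.19318297e-01 -4.40629110e-03] [ 0.60244433 -0.18939781  0.34744287]
3.4 [ 0.46231945 -0.37325147  0.08262434] [ 1.79907406e+02 -1.18045631e-01 -1.37933206e-03] [ 0.86541053 -0.01397316 -0.05540541]
3.45 [ 0.46220812 -0.37315866  0.08251122] [ 1.79916976e+02 -1.04325492e-01 -3.43868733e-03] [ 0.23552888  0.26518071 -0.62156676]
```

View pics/wrist2.png

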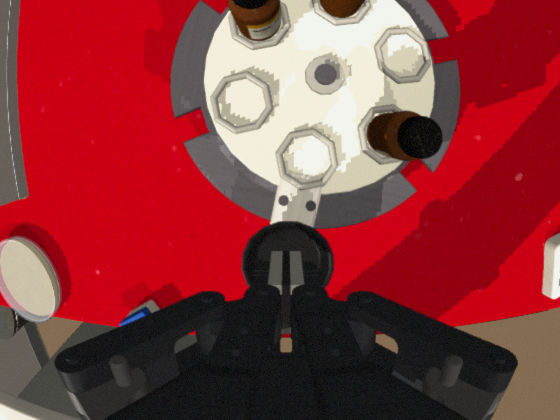

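View pics/side2.png

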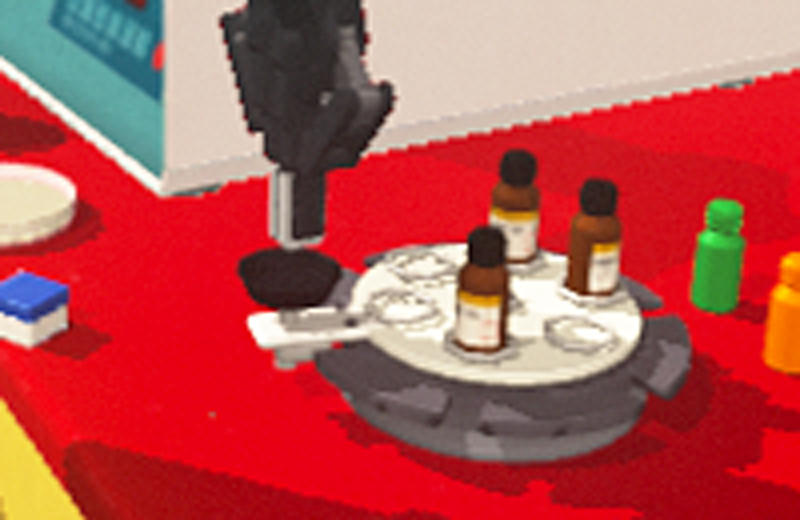

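Run:
```python
from h import *
s=dict(ee_pos=np.array([.46235,-.37327,.0826]),tool_rot=[179.906,-.119,-.004])
p=cv2.imread('pics/wrist2.png')
cv2.imwrite('pics/w2c.png',cv2.resize(p[200:330,210:370],None,fx=4.5,fy=4.5,interpolation=2))
for u,v in [(288,261),(288,221)]: print(at('wrist',u,v,.070,s))
print(at('wrist',243,262,.07,s),at('wrist',333,262,.07,s),'axis',at('wrist',325,74,.043,s))
n=[(193,124),(415,182)]
print([at('wrist',*a,.032,s) for a in n])
```

```text
[ 0.46146303 -0.37454013  0.07      ]
[ 0.48298578 -0.37450595  0.07      ]
[ 0.46078716 -0.35117664  0.07      ] [ 0.46065906 -0.39797573  0.07      ] axis [ 0.55924116 -0.39518144  0.043     ]
[array([ 0.53231311, -0.31791216,  0.032     ]), array([ 0.4971754 , -0.45534157,  0.032     ])]
```

View pics/w2c.png

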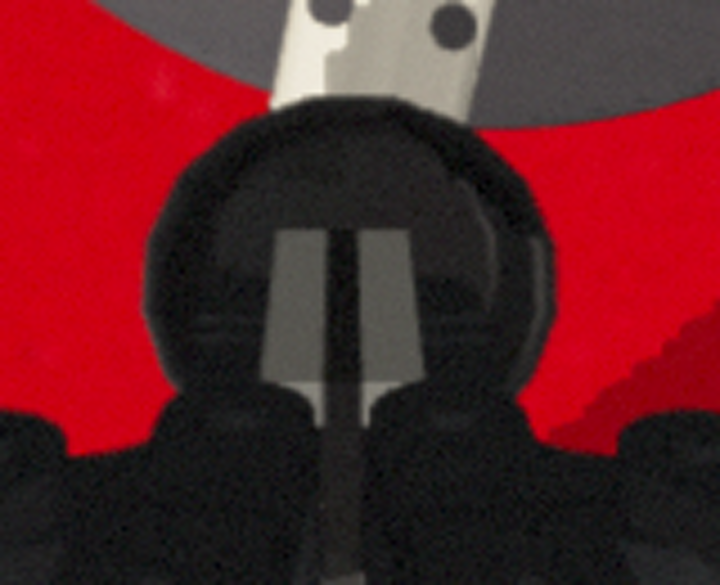

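View pics/top2.png

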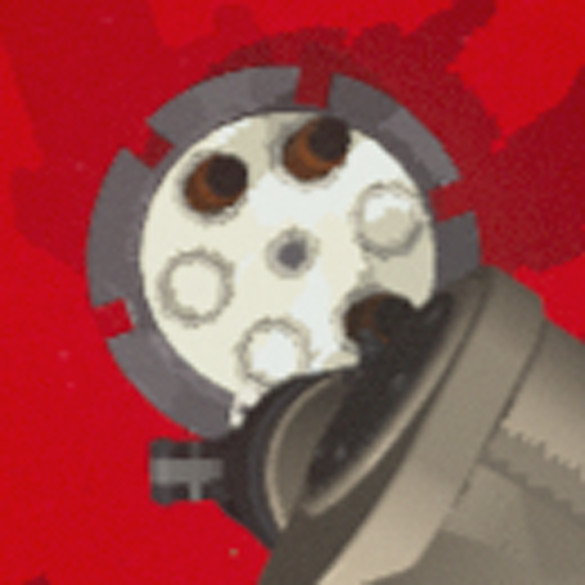

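Emit:
arm_command --increments '[[[-0.05,0.03,0.2],[0,0,0],0],[[-0.05,0.03,0.4],[0,0,0],0],[[-0.05,0.03,0.6],[0,0,0],0],[[-0.05,0.03,0.75],[0,0,0],0],[[-0.05,0.03,0.75],[0,0,0],0],[[-0.05,0.03,0.75],[0,0,0],0]]'

```text
time: 4.1
ee_pos: [0.4597, -0.3734, 0.0588]
tool_rot: [-180.0, 0.0, -0.0]
wrist_force: [-1.4, -0.1, 2.8]
gripper_width: 0.0
```

Emit:
arm_command --increments '[[[0,0,0.1],[0,0,0],0],[[0,0,0.2],[0,0,0],0],[[0,0,0.28],[0,0,0],0],[[0,0,0.34],[0,0,0],0],[[0,0,0.38],[0,0,0],0],[[0,0,0.38],[0,0,0],0],[[0,0,0.38],[0,0,0],0]]'

```text
time: 4.8
ee_pos: [0.4598, -0.3741, 0.0486]
tool_rot: [179.9, -0.0, -0.0]
wrist_force: [-3.8, 1.1, 9.8]
gripper_width: 0.0002
```

Run:
```python
from h import *
for k in range(2):
    s=manip.get_state(); print(s['time'],s['ee_pos'],s['tool_rot'],s['wrist_force'])
    c=['wrist','side'][k]; p,d=manip.read_camera(c)
    if c=='side':p=cv2.resize(p[180:310,220:420],None,fx=4,fy=4,interpolation=2)
    cv2.imwrite(f'pics/{c}3.png',p[:,:,::-1])
```

```text
4.8 [ 0.45983501 -0.37412019  0.04859252] [ 1.79940368e+02 -2.79494165e-03 -1.47806084e-02] [-3.76333804  1.05142932  9.75358446]
4.85 [ 0.45982253 -0.37413167  0.04857938] [ 1.79939217e+02 -2.02561654e-03 -1.56194530e-02] [-2.95205578  1.58956067  9.06872566]
```

View pics/side3.png

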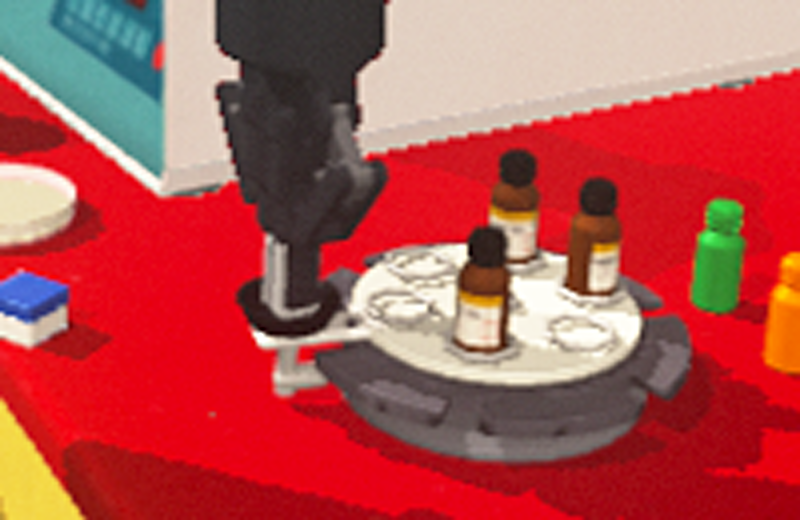

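View pics/wrist3.png

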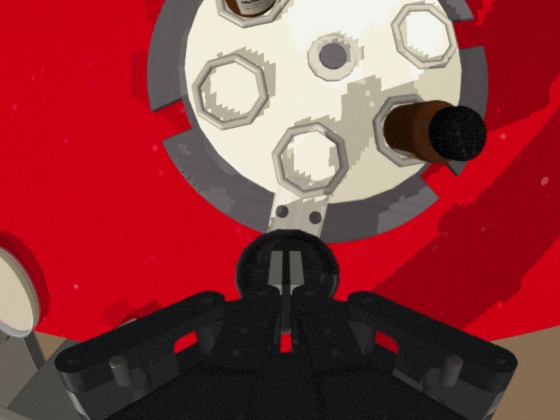

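Run:
```python
import numpy as np
r=.1016/.03
def go(a):
    t=np.radians(a); x=r*(np.cos(t)-np.cos(t[0])); y=-r*(np.sin(t)-np.sin(t[0])); print([[round(i,2),round(j,2)] for i,j in zip(x[1:],y[1:])])
go(168.2-np.array([0,1,3,5.5,8,10.5,13,15.5,18,20,21]))
go(168.2-21-np.array([0,1,3,5.5,8,10.5,13,15.5,18,20,21]))
```

```text
[[np.float64(0.01), np.float64(-0.06)], [np.float64(0.04), np.float64(-0.17)], [np.float64(0.08), np.float64(-0.31)], [np.float64(0.13), np.float64(-0.45)], [np.float64(0.18), np.float64(-0.59)], [np.float64(0.24), np.float64(-0.73)], [np.float64(0.31), np.float64(-0.86)], [np.float64(0.38), np.float64(-0.99)], [np.float64(0.44), np.float64(-1.09)], [np.float64(0.47), np.float64(-1.14)]]
[[np.float64(0.03), np.float64(-0.05)], [np.float64(0.1), np.float64(-0.15)], [np.float64(0.19), np.float64(-0.26)], [np.float64(0.28), np.float64(-0.38)], [np.float64(0.38), np.float64(-0.49)], [np.float64(0.49), np.float64(-0.59)], [np.float64(0.59), np.float64(-0.69)], [np.float64(0.71), np.float64(-0.79)], [np.float64(0.8), np.float64(-0.86)], [np.float64(0.85), np.float64(-0.9)]]
```

Emit:
arm_command --increments '[[[0.01,-0.06,0],[0,0,0],0],[[0.04,-0.17,0],[0,0,0],0],[[0.08,-0.31,0],[0,0,0],0],[[0.13,-0.45,0],[0,0,0],0],[[0.18,-0.59,0],[0,0,0],0],[[0.24,-0.73,0],[0,0,0],0],[[0.31,-0.86,0],[0,0,0],0],[[0.38,-0.99,0],[0,0,0],0],[[0.44,-1.09,0],[0,0,0],0],[[0.47,-1.14,0],[0,0,0],0]]'

```text
time: 5.9
ee_pos: [0.4757, -0.3401, 0.0486]
tool_rot: [179.9, -0.2, 0.0]
wrist_force: [-0.5, -0.5, 6.5]
gripper_width: 0.0001
```

Run:
```python
from h import *
for k in range(2):
    s=manip.get_state(); print(s['time'],s['ee_pos'],s['tool_rot'],s['wrist_force'])
    c=['wrist','side'][k]; p,d=manip.read_camera(c)
    if c=='side':p=cv2.resize(p[180:310,220:420],None,fx=4,fy=4,interpolation=2)
    cv2.imwrite(f'pics/{c}4.png',p[:,:,::-1])
```

```text
5.9 [ 0.4757164  -0.34012791  0.0486193 ] [ 1.79867227e+02 -1.90477274e-01  1.21605849e-02] [-0.50030313 -0.49372768  6.5322943 ]
5.95 [ 0.47592996 -0.33986639  0.04863197] [ 1.79877951e+02 -2.01988757e-01  2.92705936e-02] [-0.41959846 -0.06489751  6.06722546]
```

View pics/side4.png

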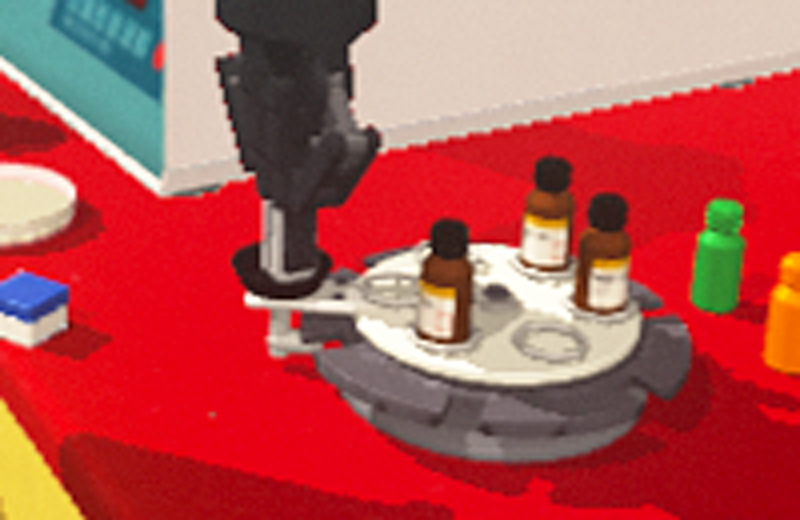

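View pics/wrist4.png

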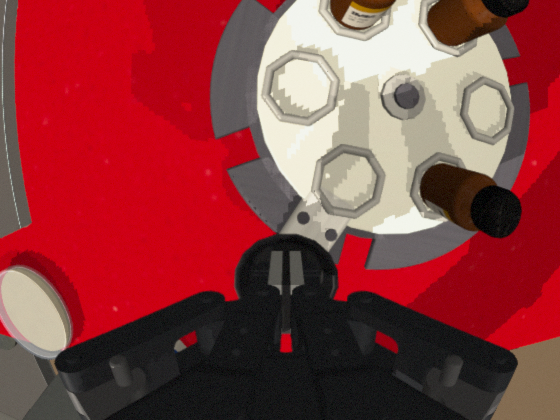

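The table is turning with the cup, the plunger is still down, and all three bottles are upright. I'll carry on round.

Emit:
arm_command --increments '[[[0.03,-0.05,0.02],[0,0,0],0],[[0.1,-0.15,0.04],[0,0,0],0],[[0.19,-0.26,0.04],[0,0,0],0],[[0.28,-0.38,0.04],[0,0,0],0],[[0.38,-0.49,0.04],[0,0,0],0],[[0.49,-0.59,0.04],[0,0,0],0],[[0.59,-0.69,0.04],[0,0,0],0],[[0.71,-0.79,0.04],[0,0,0],0],[[0.8,-0.86,0.04],[0,0,0],0],[[0.85,-0.9,0.04],[0,0,0],0]]'

```text
time: 7.0
ee_pos: [0.5024, -0.3138, 0.0486]
tool_rot: [179.8, -0.3, 0.0]
wrist_force: [-0.3, -0.9, 8.8]
gripper_width: -0.0004
```

Run:
```python
from h import *
for k in range(2):
    s=manip.get_state(); print(s['time'],s['ee_pos'],s['tool_rot'],s['wrist_force'])
    e=s['ee_pos'];print('ang',np.degrees(np.arctan2(e[1]+.395,e[0]-.5592)),np.hypot(e[1]+.395,e[0]-.5592))
    c=['wrist','top'][k]; p,d=manip.read_camera(c)
    if c=='top':p=cv2.resize(p[145:275,310:440],None,fx=4.5,fy=4.5,interpolation=2)
    cv2.imwrite(f'pics/{c}5.png',p[:,:,::-1])
```

```text
7.0 [ 0.50243748 -0.31380618  0.04856512] [ 1.79787978e+02 -3.41972126e-01  9.06992063e-03] [-0.29549522 -0.88709838  8.82413473]
ang 124.95736104378338 0.09906775629574203
7.05 [ 0.50273618 -0.31362251  0.0485759 ] [ 1.79791701e+02 -3.62753848e-01  2.56605256e-02] [-0.94597693 -0.83654073  9.32733887]
ang 124.75487224521562 0.0990477601774466
```

View pics/top5.png

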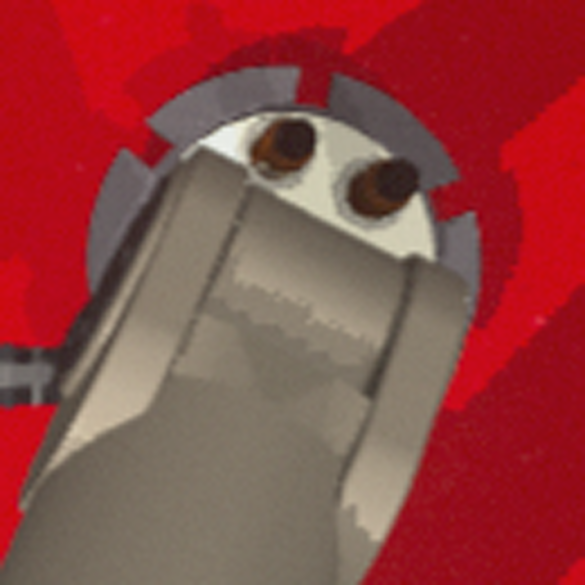

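View pics/wrist5.png

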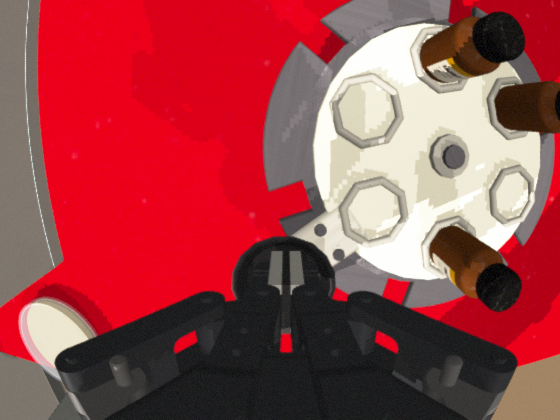

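Run:
```python
from h import *
p=cv2.imread('pics/wrist5.png'); cv2.imwrite('pics/w5c.png',cv2.resize(p[120:290,230:400],None,fx=3.5,fy=3.5,interpolation=2))
s=dict(ee_pos=np.array([.5025,-.3137,.04857]),tool_rot=[179.79,-.35,.015])
A=at('wrist',449,156,.043,s);print(A)
def an(p,A): return np.degrees(np.arctan2(p[1]-A[1],p[0]-A[0])),np.hypot(*(p-A)[:2])
print(an(at('wrist',328,243,.043,s),A),'seat',an(at('wrist',372,210,.044,s),A),'cup',at('wrist',284,283,.0565,s),an(at('wrist',284,283,.0565,s),A))
```

```text
[ 0.55821268 -0.39476059  0.043     ]
(np.float64(126.19307176921508), np.float64(0.07487700949503123)) seat (np.float64(124.58197408524406), np.float64(0.048330907259007384)) cup [ 0.49936177 -0.31292175  0.0565    ] (np.float64(125.72018821274328), np.float64(0.10080191396564464))
```

View pics/w5c.png

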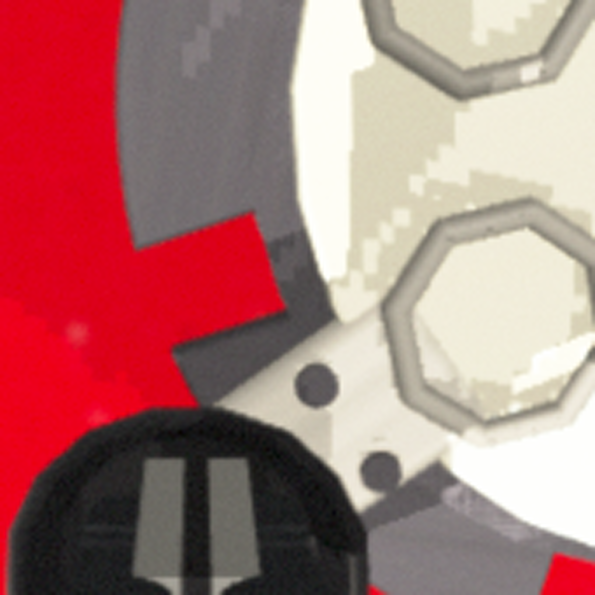

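Run:
```python
from h import *
s=dict(ee_pos=np.array([.5025,-.3137,.04857]),tool_rot=[179.79,-.35,.015])
for A in [np.array([.5582,-.3948,0]),np.array([.5592,-.395,0])]:
  for u,v in [(135,248),(172,350),(252,212),(285,312)]:
    p=at('wrist',230+u/3.5,120+v/3.5,.032,s);print(p[:2],np.degrees(np.arctan2(p[1]-A[1],p[0]-A[0])),np.hypot(*(p-A)[:2]))
r=.1016/.03
A=np.array([.5587,-.3949])
p0=np.array([.5027,-.3136]);
for a in [121,117,113,110.5,108.5,107.5]:
    t=np.radians(a); q=A+.100*np.array([np.cos(t),np.sin(t)])-p0; print(a,q[0]/.03,-q[1]/.03)
```

```text
[ 0.53760504 -0.3053294 ] 102.9629327364277 0.0918103513706566
[ 0.5225482  -0.31050662] 112.92588342435 0.09152280966807418
[ 0.54276214 -0.32189306] 101.95563876940177 0.07452348440373957
[ 0.52820651 -0.32681468] 113.8059216640671 0.07430755790266447
[ 0.53760504 -0.3053294 ] 103.5404404386652 0.09223426029994175
[ 0.5225482  -0.31050662] 113.45038524523031 0.09210041065196233
[ 0.54276214 -0.32189306] 102.67202706986916 0.07493215748084606
[ 0.52820651 -0.32681468] 114.44406989088179 0.0748988269148539
121 0.14987308363314894 -0.1472243356737087
117 0.353365000868174 -0.2600217472945606
113 0.56422957170242 -0.35834951150813443
110.5 0.6993087291351063 -0.41224063082799245
108.5 0.8089844786496918 -0.4510788506873328
107.5 0.864314001652422 -0.46905650249409
```

Emit:
arm_command --increments '[[[0.06,-0.06,0],[0,0,0],0],[[0.15,-0.14,0],[0,0,0],0],[[0.25,-0.2,0],[0,0,0],0],[[0.35,-0.26,0],[0,0,0],0],[[0.46,-0.31,0],[0,0,0],0],[[0.56,-0.36,0],[0,0,0],0],[[0.64,-0.39,0],[0,0,0],0],[[0.7,-0.41,0],[0,0,0],0],[[0.7,-0.41,0],[0,0,0],0],[[0.7,-0.41,0],[0,0,0],0]]'

```text
time: 8.1
ee_pos: [0.5237, -0.3017, 0.0486]
tool_rot: [179.8, -0.4, -0.0]
wrist_force: [0.5, -0.1, 8.6]
gripper_width: -0.0003
```

Run:
```python
from h import *
for k in range(2):
    s=manip.get_state(); print(s['time'],s['ee_pos'],s['tool_rot'],s['wrist_force'])
    e=s['ee_pos'];print('ang',np.degrees(np.arctan2(e[1]+.395,e[0]-.5587)),np.hypot(e[1]+.395,e[0]-.5587))
    c=['wrist','side'][k]; p,d=manip.read_camera(c)
    if c=='side':p=cv2.resize(p[180:310,220:420],None,fx=4,fy=4,interpolation=2)
    cv2.imwrite(f'pics/{c}6.png',p[:,:,::-1])
    if c=='wrist': cv2.imwrite('pics/w6c.png',cv2.resize(p[120:300,230:510,::-1],None,fx=2.8,fy=2.8,interpolation=2))
```

```text
8.1 [ 0.52369075 -0.30167677  0.04859849] [ 1.79785721e+02 -3.91684189e-01 -5.89319111e-03] [ 0.45333984 -0.14487824  8.63126279]
ang 110.56306115165228 0.099673835330767
8.15 [ 0.52370296 -0.30165181  0.0485891 ] [ 1.79786417e+02 -3.94240217e-01 -6.85852131e-03] [ 0.99854235 -0.57665458  7.62789775]
ang 110.55145616919025 0.09969291226635839
```

View pics/w6c.png

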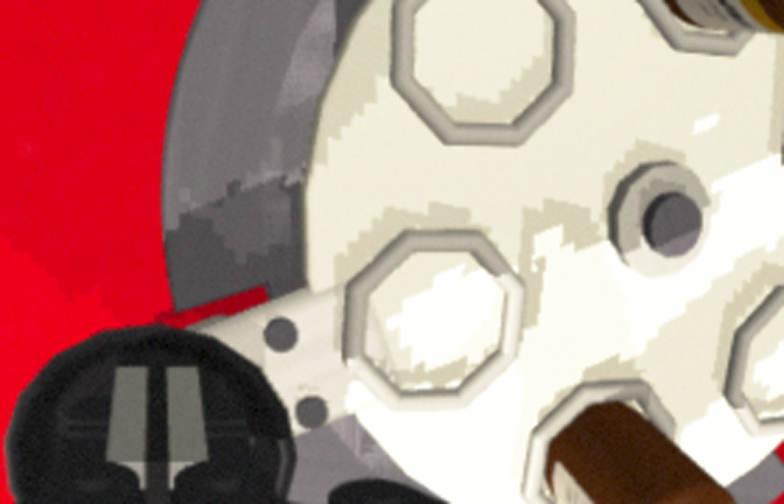

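View pics/side6.png

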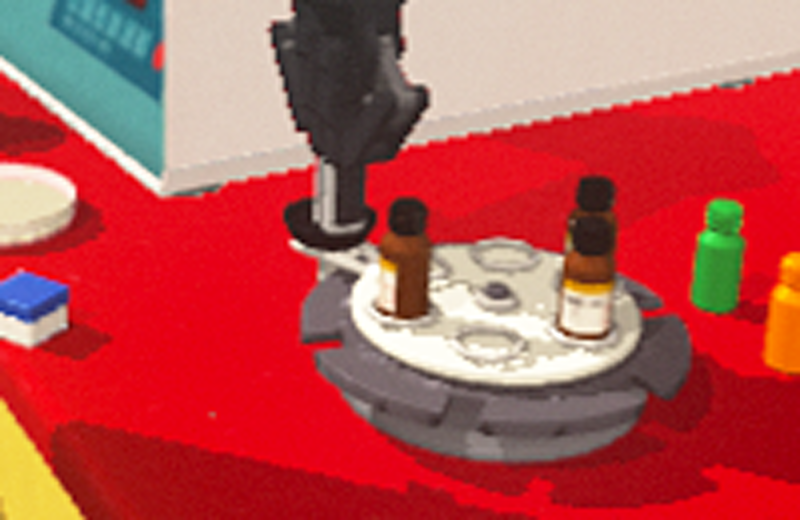

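Run:
```python
from h import *
s=dict(ee_pos=np.array([.5237,-.30167,.0486]),tool_rot=[179.786,-.392,-.006])
c=lambda u,v,z:at('wrist',230+u/2.8,120+v/2.8,z,s)
A=c(656,220,.043);print(A)
for A in [A,np.array([.5587,-.3949,0])]:
  def an(p): return np.round([np.degrees(np.arctan2(p[1]-A[1],p[0]-A[0])),np.hypot(*(p-A)[:2])],4)
  print('bolts',an(c(296.5,372,.043)),'seat',an(c(435,318,.045)),'seat-60',an(c(482,65,.045)),'cup',an(c(152,443,.0565)),'notch edge',an(c(268,291,.032)),an(c(177,315,.032)))
```

```text
[ 0.55787554 -0.39444174  0.043     ]
bolts [1.123294e+02 7.350000e-02] seat [1.117213e+02 4.740000e-02] seat-60 [5.55018e+01 4.67000e-02] cup [1.10466e+02 9.97000e-02] notch edge [1.027263e+02 7.390000e-02] [1.031993e+02 9.120000e-02]
bolts [1.127837e+02 7.420000e-02] seat [1.124314e+02 4.810000e-02] seat-60 [5.6657e+01 4.6600e-02] cup [1.108153e+02 1.004000e-01] notch edge [1.032666e+02 7.460000e-02] [1.036349e+02 9.180000e-02]
```

Emit:
arm_command --increments '[[[0.05,-0.02,0],[0,0,0],0],[[0.1,-0.04,0],[0,0,0],0],[[0.15,-0.06,0],[0,0,0],0],[[0.19,-0.07,0],[0,0,0],0],[[0.19,-0.07,0],[0,0,0],0],[[0.19,-0.07,0],[0,0,0],0]]'

```text
time: 8.8
ee_pos: [0.5291, -0.2997, 0.0486]
tool_rot: [179.8, -0.4, -0.0]
wrist_force: [-0.1, -0.6, 8.3]
gripper_width: 0.0007
```

Run:
```python
from h import *
s=manip.get_state(); print(s['time'],s['ee_pos'],s['tool_rot'],s['wrist_force'])
p,d=manip.read_camera('wrist')
cv2.imwrite('pics/w7c.png',cv2.resize(p[120:300,230:510,::-1],None,fx=2.8,fy=2.8,interpolation=2))
```

```text
8.8 [ 0.52910545 -0.29970283  0.0486019 ] [ 1.79783728e+02 -3.67483909e-01 -1.76561030e-02] [-0.11785315 -0.64893662  8.33534437]
```

View pics/w7c.png

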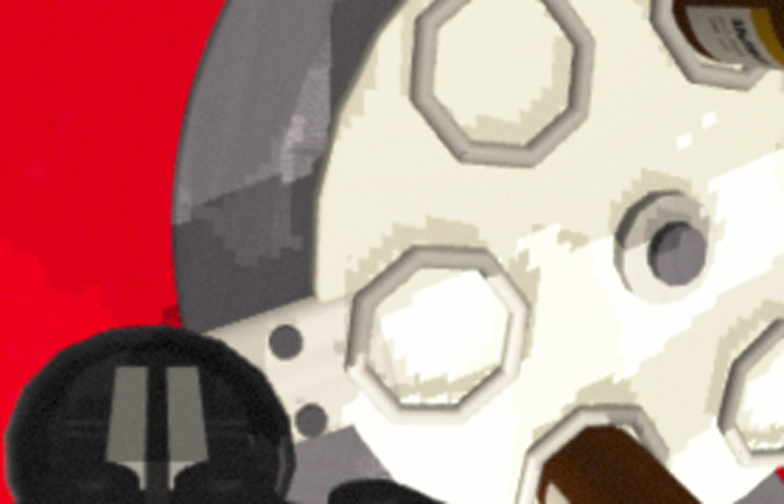

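Run:
```python
from h import *
s=dict(ee_pos=np.array([.5291,-.2997,.0486]),tool_rot=[179.784,-.367,-.018])
c=lambda u,v,z:at('wrist',230+u/2.8,120+v/2.8,z,s)
A=c(662,247,.043);print(A)
for A in [A,np.array([.5582,-.3946,0])]:
  def an(p): return np.round([np.degrees(np.arctan2(p[1]-A[1],p[0]-A[0])),np.hypot(*(p-A)[:2])],4)
  print('bolts',an(c(298.5,381,.043)),'seat',an(c(440,332,.045)),'seat-60',an(c(502,78,.045)),'cup',an(c(150,443,.0565)))
```

```text
[ 0.55810863 -0.39459825  0.043     ]
bolts [1.093648e+02 7.380000e-02] seat [1.084345e+02 4.740000e-02] seat-60 [5.12309e+01 4.72000e-02] cup [1.072084e+02 1.004000e-01]
bolts [1.094312e+02 7.390000e-02] seat [1.085385e+02 4.740000e-02] seat-60 [5.13188e+01 4.72000e-02] cup [1.072579e+02 1.004000e-01]
```

Arm is at about 108.5–109.4° and the notch centre at about 108.2°, well inside the self-centring range. I'll let the plunger rise slowly.

Emit:
arm_command --increments '[[[0,0,-0.08],[0,0,0],0],[[0,0,-0.16],[0,0,0],0],[[0,0,-0.24],[0,0,0],0],[[0,0,-0.32],[0,0,0],0],[[0,0,-0.4],[0,0,0],0],[[0,0,-0.48],[0,0,0],0],[[0,0,-0.48],[0,0,0],0]]'

```text
time: 9.55
ee_pos: [0.526, -0.2969, 0.0603]
tool_rot: [-179.9, 0.1, 0.0]
wrist_force: [0.3, -0.4, 2.0]
gripper_width: -0.0004
```

Run:
```python
from h import *
for k in range(2):
    s=manip.get_state(); print(s['time'],s['ee_pos'],s['tool_rot'],s['wrist_force'])
    c=['wrist','side'][k]; p,d=manip.read_camera(c)
    if c=='side':p=cv2.resize(p[180:310,220:420],None,fx=4,fy=4,interpolation=2)
    else: p=cv2.resize(p[120:300,230:510],None,fx=2.8,fy=2.8,interpolation=2)
    cv2.imwrite(f'pics/{c}8.png',p[:,:,::-1])
```

```text
9.55 [ 0.52595105 -0.29693608  0.06031654] [-1.79915773e+02  6.24606492e-02  2.32664544e-02] [ 0.29684709 -0.4375939   1.9658097 ]
9.6 [ 0.525959   -0.29693446  0.06023419] [-1.79917781e+02  6.14107115e-02  2.67493669e-02] [1.08589721 0.1644499  1.70579551]
```

View pics/side8.png

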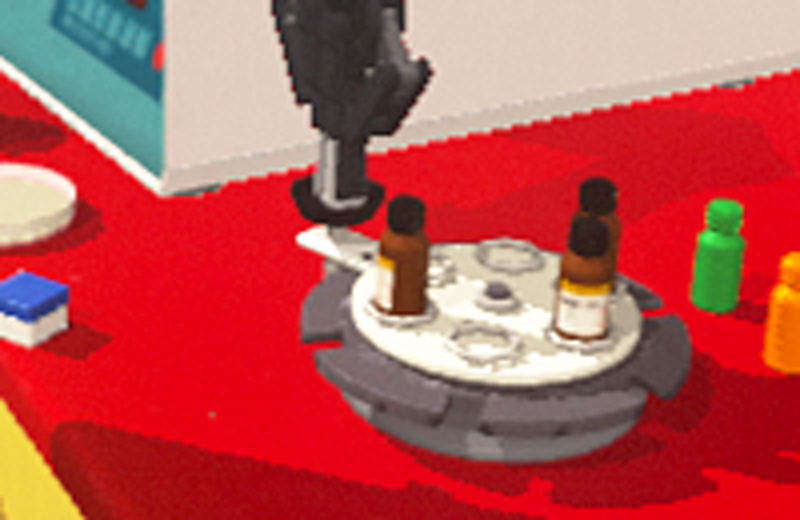

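View pics/wrist8.png

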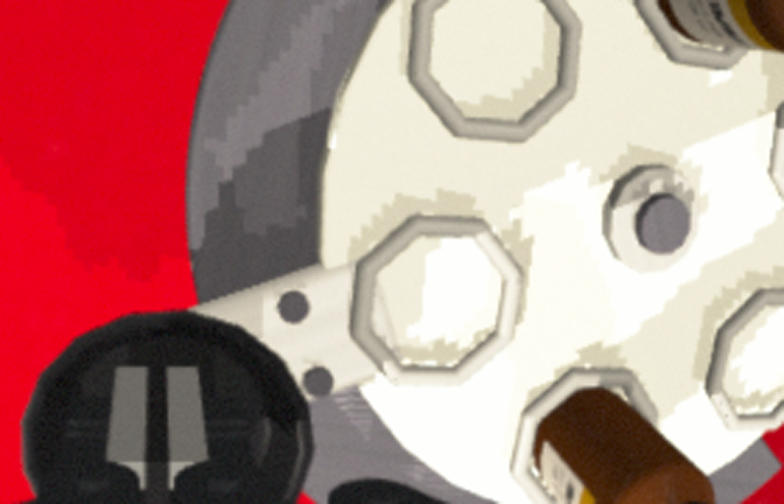

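The cup has risen with the fingertips to about z 0.060, so the pin is in the notch. I'll lift straight out.

Emit:
arm_command --increments '[[[0,0,-0.1],[0,0,0],0],[[0,0,-0.25],[0,0,0],0],[[0,0,-0.5],[0,0,0],0],[[0,0,-1.0],[0,0,0],0],[[0,0,-1.7],[0,0,0],0],[[0,0,-2.5],[0,0,0],0],[[0,0,-3.3],[0,0,0],0],[[0,0,-4.0],[0,0,0],0],[[-0.7,0,-4.2],[0,0,0],0],[[-1.5,0,-4.2],[0,0,0],0]]'

```text
time: 10.65
ee_pos: [0.4823, -0.2979, 0.1885]
tool_rot: [179.9, -0.2, 0.1]
wrist_force: [-0.3, -0.3, -0.4]
gripper_width: 0.0001
```

Emit:
arm_command --increments '[[[-1,0,0],[0,0,0],0],[[-2,0,0],[0,0,0],0],[[-3,0,0],[0,0,0],0],[[-4,0,0],[0,0,0],0],[[-4,0,0],[0,0,0],0],[[-4,0,0],[0,0,0],0],[[-4,0,0],[0,0,0],0]]'

```text
time: 11.35
ee_pos: [0.3625, -0.2977, 0.187]
tool_rot: [180.0, -0.1, 0.1]
wrist_force: [0.7, 0.1, -0.3]
gripper_width: -0.0
```

Run:
```python
from h import *
s=manip.get_state(); print(s['time'],s['ee_pos'],s['wrist_force'])
for c in ['top','side']:
    p,d=manip.read_camera(c)
    for q in ['cup_floor','next_notch','table_axis']:
        for r in manip.pinpoint(c,q)[:1]: print(c,q,r['point'],r['confidence'])
    if c=='side':p=cv2.resize(p[160:310,200:420],None,fx=3.6,fy=3.6,interpolation=2)
    else: p=cv2.resize(p[145:305,200:440],None,fx=3.3,fy=3.3,interpolation=2)
    cv2.imwrite(f'pics/{c}9.png',p[:,:,::-1])
```

```text
11.35 [ 0.36247642 -0.29765892  0.18700849] [ 0.70941615  0.05570195 -0.30893344]
top cup_floor [0.5239, -0.2906, 0.0649] 0.61
top next_notch [0.5287, -0.3064, 0.0314] 0.81
top table_axis [0.5588, -0.3945, 0.0417] 0.8
side cup_floor [0.5285, -0.3001, 0.0606] 0.76
side next_notch [0.528, -0.3057, 0.0329] 0.89
side table_axis [0.5595, -0.3964, 0.0393] 0.82
```

View pics/side9.png

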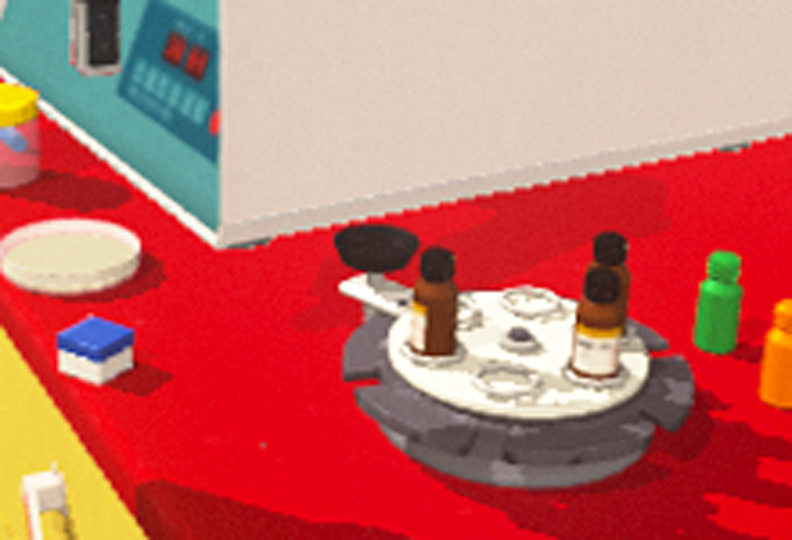

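View pics/top9.png

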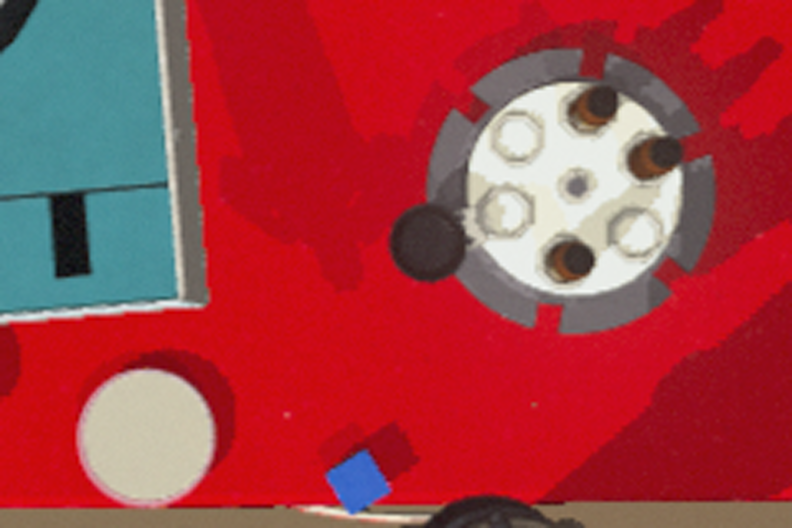

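The cup now stands over the next notch at top crop (428,242). In the side view its stem shows above the arm, so the plunger is up, and the old notch is empty. The bottles are upright and the bystanders haven't moved.

Run:
```python
from bench import manip
print(manip.finish_job())
```

```text
the job is handed in; nothing more can be done
None
```

The carousel has moved on one place clockwise, and the plunger has sprung up in the next notch. I handed the job in at about 11.7 s; no verdict is reported.

**What I did:** I put the shut fingertips in the cup and pressed the plunger to its stop (TCP z 0.0486, about 9 N). I then pushed the cup round about 60° in small steps, checking the angle in the wrist view. Just before release the table stood at about 109° and the notch centre at 108.2°. I let the plunger rise slowly, lifted straight out and moved clear.

**Last checks:**
- **Lock:** The cup floor was back near 61 mm high (side camera), against 62 mm when fully up. The cup stands over the next notch, the old notch is empty, and the stem shows above the arm.
- **Bottles and bystanders:** All three bottles are upright in their seats. The dish, jar and small box look where they were; I did not measure them.
- **Disagreement:** The two cameras' final cup positions differ by about 10 mm, (0.524, -0.291) from the top and (0.5285, -0.300) from the side. The side reading lies within about 3 mm of the expected (0.527, -0.298); the top one is about 8 mm off.
- **Not tested:** I did not push on the table to prove the lock.

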